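# Start the polisher for a diamond-polishing step

## Task

Start the polisher with your fingertips, in this order: tap on the red mains switch, then the dosing-pump switch in front of the yellow-capped bottle, and last the green wheel switch, so that the cloth never runs dry. Tap each one lightly on the far end of its rocker until that end is fully down. Grip and lift nothing, and leave the blue water switch, the other pump, the speed dial, the emergency stop, the bottles, the specimens and the other loose things as they are.

Things in the scene. Friction and masses are not known exactly. Their poses are not given: they have to be found in the camera images.
- polisher: white bench polisher, 390 mm wide (y), 560 deep (x), deck 165 high, purple 200 mm wheel in a bowl. Origin: centre of its underside; x to its back, y to its left, z up. Its front panel (145 high in front) rises 8 deg to the back. On it, at x = -222 mm, y = +140, +70, 0, -75, -150: red mains rocker, blue water rocker, green wheel rocker, speed dial, emergency stop.
- dosing: white dosing unit, 240 mm deep (x), 170 wide (y), 120 high, left of the polisher and within 4 deg parallel to it. Origin: centre of its underside; x to its back, y to its left. On top, at y = +42 (left) and -42 (right), two bottle wells (x = +45) and in front of each that pump's white rocker (x = -75). A fixed nozzle tube, up to 216 high, runs from its back over the polisher's bowl.
- well_left (a point): centre of the floor of the dosing unit's left bottle well, 120 mm above the bench
- well_right (a point): centre of the floor of the dosing unit's right bottle well, 120 mm above the bench
- mains (a joint): red mains rocker: 0 = off (far half sticks up), 0.30 rad = on (far half down). It stays where it is left. About 3 N on the far half turns it; it sinks 4 mm at the press point to its stop.
- mains_on (a point): where to tap the red mains switch on: a rocker switch 24 mm wide and 40 mm long, long axis along the unit's x, in a black bezel; the far half has a white bar. The point is on the far half's surface, 13 mm beyond the pivot, and moves with it. The pivot is 5 mm above the panel, the bezel 3 mm high.
- wheel (a joint): green wheel rocker: 0 = off (far half sticks up), 0.30 rad = on (far half down). It stays where it is left. About 3 N on the far half turns it; it sinks 4 mm at the press point to its stop.
- wheel_on (a point): where to tap the green wheel switch on: a rocker switch 24 mm wide and 40 mm long, long axis along the unit's x, in a black bezel; the far half has a white bar. The point is on the far half's surface, 13 mm beyond the pivot, and moves with it. The pivot is 5 mm above the panel, the bezel 3 mm high.
- pump_left (a joint): left pump rocker: 0 = off (far half sticks up), 0.30 rad = on (far half down). It stays where it is left. About 3 N on the far half turns it; it sinks 4 mm at the press point to its stop.
- pump_left_on (a point): where to tap the left pump's switch on: white, a rocker switch 24 mm wide and 40 mm long, long axis along the unit's x, in a black bezel; the far half has a black bar. The point is on the far half's surface, 13 mm beyond the pivot, and moves with it. The pivot is 5 mm above the panel, the bezel 3 mm high.
- pump_right (a joint): right pump rocker: 0 = off (far half sticks up), 0.30 rad = on (far half down). It stays where it is left. About 3 N on the far half turns it; it sinks 4 mm at the press point to its stop.
- pump_right_on (a point): where to tap the right pump's switch on: white, a rocker switch 24 mm wide and 40 mm long, long axis along the unit's x, in a black bezel; the far half has a black bar. The point is on the far half's surface, 13 mm beyond the pivot, and moves with it. The pivot is 5 mm above the panel, the bezel 3 mm high.
- water (a joint): blue water rocker: 0 = off (far half sticks up), 0.30 rad = on (far half down). It stays where it is left. About 3 N on the far half turns it; it sinks 4 mm at the press point to its stop. To be left off.
- speed (a joint): black speed dial between wheel switch and emergency stop, rad; to be left alone
- estop (a joint): red emergency-stop button in a yellow housing at the panel's right end, m pressed, 0 = up; to be left alone
- bottle_yellow: white suspension bottle with yellow cap and label, 60 mm across, 125 mm tall, loose in one of the two wells (left or right, it varies); origin at its underside
- bottle_black: white suspension bottle with black cap and label, same size, in the other well; origin at its underside
- specimen_a: black mounted specimen, a disc 30 mm across and 18 mm high, loose on the polisher's deck behind the panel, left; origin at its underside
- specimen_b: brown mounted specimen, 30 x 18 mm, loose on the polisher's deck behind the panel, right; origin at its underside
- specimen_c: black mounted specimen, 30 x 18 mm, loose on the polisher's deck behind the panel, middle; origin at its underside
- wash_bottle: wash bottle with red cap and bent red spout, 68 mm across, about 190 mm tall, on the bench to the right; origin at its underside
- beaker: glass beaker, 68 mm across, 85 mm tall, on the bench to the right; origin at its underside

How it is judged:
By the outcome, as a careful person would: the job done as asked, in the order asked, and still so for the second after the job is handed in, with the robot touching nothing.
It also fails if it takes over 45 s, if anything falls off the work surface, if the arm or the gripper's body presses on something with over 40 N, if the wrist force passes 120 N, or if a joint passes its speed limit or range.

## Robot

A 7-joint arm with a two-finger parallel gripper is mounted at the origin on the work surface. World frame = base frame: x ahead of the robot, y to its left, z up, the work surface at z = 0. Lengths are in m, angles in rad, forces in N, time in s.
With the tool pointing down it reaches from about 0.35 to 0.9 m from the base axis. Payload 8.1 kg.
Tool frame: the origin (TCP) lies at the very end of the fingers, on their centre line; the grasp point (between the pads) lies 19 mm behind it; z points along the fingers, y is the direction in which the jaws open and shut (so a half turn about z gives the same grasp; the last joint's range is limited). The gripper opens to 92 mm and grips with 3 to 60 N. Pads are 19 mm wide; open, the fingers measure 130 mm over their backs; the gripper's body (75 mm by 190 mm) begins 47 mm behind the grasp point.
Start: joints at [1.194, 0.434, 0.025, 1.573, -0.012, 1.134, -0.075], TCP at [0.169, -0.602, 0.187] pointing down, gripper open.
Joint ranges: [-2.62, 2.62], [-0.44, 2.09], [-1.27, 1.32], [0.08, 2.57], [-1.32, 4.46], [0.12, 2], [-2.74, 2.74]. Speed limits (rad/s): [2.22, 2.22, 3.01, 3.01, 3.14, 3.14, 3.14].

## Interface

Orientations are given as a rotation vector (axis times angle).
In Python, from cell import observe, get_image, sign_off gives the robot as it stands.
- The arm moves only by the tool arm_command, never from a script. Its argument "deltas" is a list of rows, each an object with "xyz": the shift along the tool's x, y, z in cm, a list of three; "turn": the turn about the tool's z in degrees; "jaw": the closure in counts, from 0 (fully open) to 255 (shut). A call has 1 to 5 rows; each row is the pose to reach, as a shift and turn from the pose measured when the call began, along the tool's axes at that moment; what a row does not reach only later rows make up. A row lasts 1/12 s, in which the tool goes at most 41.7 mm and 7.16 degrees, less where a joint would pass 70% of its speed; a pose out of reach is approached as far as the arm can. A call with a gripper value outside its range is refused whole. The fingers move at their own pace and stop on an object; "force" is the grip in N (left out, the last holds). Time passes only in rows, so rows that repeat a pose let the fingers close. It gives the time, the measured TCP pose, the force and the opening at its end, in the units of the state.
- observe(): the state, without advancing time (a new reading comes with each control period).
- get_image(name): name is "scene" or "top" or "wrist"; returns a dict with "frame" (480x640x3 uint8, red, green, blue), "depth" (480x640 float32, m along the optical axis (not along the pixel's ray), 0 where there is no reading), "camera_matrix" (3x3 intrinsics, pixels), "distortion" ([k1, k2, p1, p2, k3] as OpenCV has them; the pictures are not rectified), "cam_to_world" (4x4, takes a point from camera to world coordinates). Camera axes: x right, y up, looking along -z (the intrinsics and any distortion apply to the point x, -y, -z); pixel columns grow to the right and rows downward; lengths in m; the calibration is good to about 2 mm. A picture is of the moment at which its call begins.
- sign_off(): hands the job in, once; it reports no verdict.
The state is a dict: "clock": time; "joints": joint angles; "dq": joint speeds; "joint_efforts": joint torques, N m; "position": TCP position; "ee_rot": TCP orientation; "force": force on the tool from outside, world axes, zero at the start; "ft_torque": the same for the moment, N m; "width": opening from 0.0 (shut) to 1.0 (fully open).
Only numpy, scipy, OpenCV 4.12 (cv2) and the standard library are available. Lean on these libraries where they do the work, as an engineer would, in place of code of your own. Each camera call takes 0.05 s, during which the arm holds its last target.

## Working session

There is one attempt and no reset: what is moved stays moved. The work goes in short steps, Python scripts to look and compute and a tool call to move; the robot and the scene stay as the last step left them, time stands still between calls to the robot, and variables do not carry over. Pictures are saved under pics/ and viewed, and the job is handed in when it is done.

Besides the shell and the picture viewer there is one more tool, called after ">>>" by a JSON object that holds its "fn" and its "kwargs". arm_command: Moves the arm, as the interface text tells. Its arguments: {"type":"object","properties":{"deltas":{"type":"array","items":{"type":"object","properties":{"xyz":{"type":"array","items":{"type":"number"}},"turn":{"type":"number"},"jaw":{"type":"number"}}}},"force":{"type":"number"}},"required":["deltas"]}

```bash
mkdir -p pics; ls
python3 - <<'E'
from cell import observe,get_image
import cv2,numpy as np
print(observe())
for n in("scene","top","wrist"):
    d=get_image(n); cv2.imwrite(f"pics/{n}0.png",d["frame"][:,:,::-1]); np.savez(f"{n}0.npz",**d)
    print(n,d["camera_matrix"].tolist(),d["distortion"],d["cam_to_world"].round(3).tolist())
E
```

```text
pics
{'clock': 0.0, 'joints': array([ 1.1943781 ,  0.43522729,  0.02495196,  1.57409982, -0.01163118,
        1.13399331, -0.07509108]), 'dq': array([-0.00184025,  0.00106691, -0.00060213,  0.00022688,  0.00227279,
        0.00275947,  0.00023724]), 'joint_efforts': array([-1.53773173e-03, -6.67863607e+01,  9.84358191e-01, -3.14468944e+01,
       -6.05731783e-02,  4.29044443e-02,  2.25053691e-04]), 'position': array([ 0.16881224, -0.60117109,  0.18634104]), 'ee_rot': array([-3.11067179e+00, -4.28473051e-01,  5.04388693e-04]), 'force': array([-0.82398892, -0.58025367, -0.15074962]), 'ft_torque': array([-0.01925302,  0.05128259,  0.00230379]), 'width': 0.9949376308214933}
scene [[439.9661669855913, 0.0, 320.18810025046935], [0.0, 439.9661669855913, 238.91898634475595], [0.0, 0.0, 1.0]] [-0.10918417  0.          0.          0.          0.        ] [[-0.627, -0.548, 0.554, 1.082], [0.779, -0.448, 0.439, 0.345], [0.007, 0.707, 0.707, 0.766], [0.0, 0.0, 0.0, 1.0]]
top [[489.162716245976, 0.0, 311.13367383842694], [0.0, 489.162716245976, 235.84633826033917], [0.0, 0.0, 1.0]] [0.03374249 0.         0.         0.         0.        ] [[0.005, 0.992, -0.128, 0.431], [-1.0, 0.009, 0.025, -0.06], [0.026, 0.128, 0.991, 1.135], [0.0, 0.0, 0.0, 1.0]]
wrist [[353.4009067896817, 0.0, 320.4771484466868], [0.0, 353.4009067896817, 237.84895700479785], [0.0, 0.0, 1.0]] [-0.06875916  0.          0.          0.          0.        ] [[0.271, 0.93, 0.248, 0.236], [-0.963, 0.262, 0.068, -0.583], [-0.001, -0.257, 0.966, 0.385], [0.0, 0.0, 0.0, 1.0]]
```

View pics/top0.png

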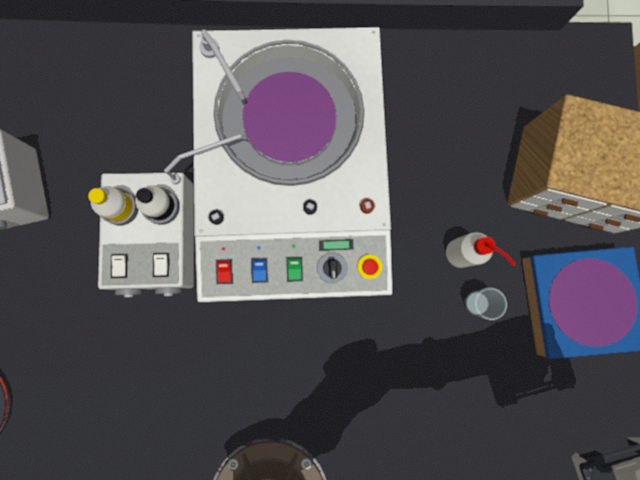

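View pics/scene0.png

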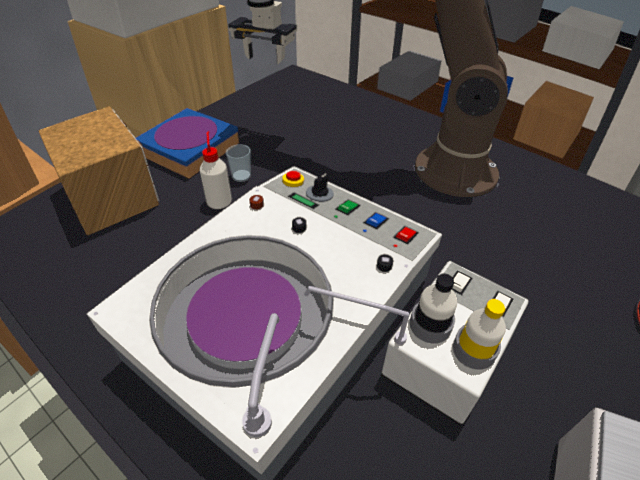

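View pics/wrist0.png

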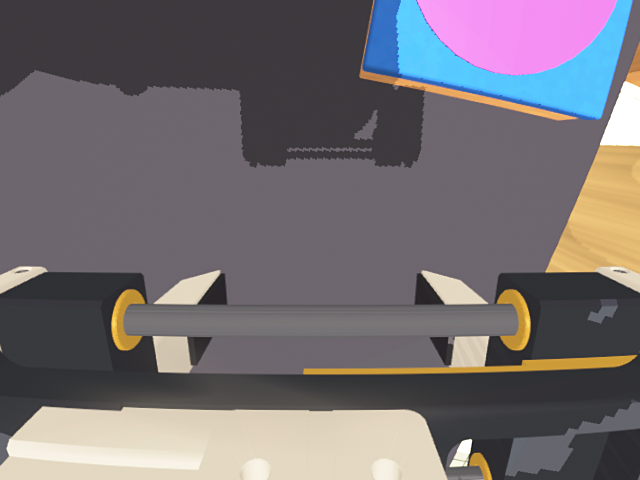

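Top view: the yellow cap is at (97,195), so it sits in the left well, and its pump rocker is at about (119,265). The red, blue and green rockers are at about (224,271), (260,269) and (294,268). Next I'll measure them.

```bash
cat > h.py <<'E'
import numpy as np,cv2
from scipy.spatial.transform import Rotation as R
def load(f): return dict(np.load(f))
def ray(d,uv):
    p=cv2.undistortPoints(np.array([[uv]],float),d["camera_matrix"],d["distortion"])[0,0]
    T=d["cam_to_world"]; return T[:3,3],T[:3,:3]@np.array([p[0],-p[1],-1.])
def plane(d,uv,z):
    o,v=ray(d,uv); return o+v*(z-o[2])/v[2]
def dep(d,uv):
    u,v=np.round(uv).astype(int); o,r=ray(d,uv); return o+r*np.median(d["depth"][v-1:v+2,u-1:u+2])
def tri(d1,a,d2,b):
    o1,r1=ray(d1,a);o2,r2=ray(d2,b)
    s=np.linalg.lstsq(np.c_[r1,-r2],o2-o1,rcond=None)[0]
    p,q=o1+r1*s[0],o2+r2*s[1]; return (p+q)/2,np.linalg.norm(p-q)
def blobs(m,lo,hi):
    n,l,s,c=cv2.connectedComponentsWithStats(m.astype(np.uint8)); 
    return [(c[i],s[i]) for i in range(1,n) if lo<s[i][4]<hi]
E
python3 - <<'E'
from h import *
for n,lo in(("top",100),("scene",60)):
    d=load(n+"0.npz"); hsv=cv2.cvtColor(d["frame"],cv2.COLOR_RGB2HSV); H,S,V=cv2.split(hsv)
    for k,m in dict(red=((H<8)|(H>172))&(S>180)&(V>110),green=(H>50)&(H<85)&(S>130)&(V>60),blue=(H>100)&(H<125)&(S>130)&(V>80),yellow=(H>20)&(H<32)&(S>180)&(V>100)).items():
        for c,s in blobs(m,lo,900): print(n,k,c.round(1),s.tolist(),'depth pt',dep(d,c).round(4))
d=load("top0.npz");f=d["frame"]
cv2.imwrite("pics/topz.png",cv2.resize(f[220:310,90:310,::-1],None,fx=3.6,fy=3.6,interpolation=cv2.INTER_CUBIC))
d2=load("scene0.npz")
cv2.imwrite("pics/scz.png",cv2.resize(d2["frame"][180:320,330:530,::-1],None,fx=4,fy=4,interpolation=cv2.INTER_CUBIC))
E
```

```text
top red [490.2 247.8] [476, 237, 39, 29, 339] depth pt [ 0.5354 -0.4452  0.1607]
top red [223.5 271.7] [217, 261, 13, 21, 221] depth pt [0.4836 0.0888 0.1583]
top red [369.8 266.5] [363, 260, 15, 14, 168] depth pt [ 0.4949 -0.2003  0.1739]
top green [294.2 269.1] [288, 258, 13, 22, 224] depth pt [ 0.4897 -0.0514  0.159 ]
top blue [258.9 270.7] [252, 260, 14, 21, 246] depth pt [0.4861 0.0188 0.1579]
top yellow [ 96.6 195.5] [88, 188, 18, 15, 205] depth pt [0.6164 0.3087 0.2449]
top yellow [124.4 209.9] [110, 194, 22, 27, 173] depth pt [0.6027 0.2824 0.1762]
top yellow [368.5 265.6] [358, 255, 23, 23, 226] depth pt [ 0.4967 -0.1976  0.1748]
scene red [209.1 151.1] [202, 131, 15, 31, 187] depth pt [ 0.5443 -0.4331  0.1613]
scene red [293.1 175. ] [287, 171, 13, 9, 93] depth pt [ 0.5004 -0.1959  0.1743]
scene red [405.6 233.6] [396, 227, 20, 14, 145] depth pt [0.4904 0.0909 0.1614]
scene green [302.8 199.9] [292, 194, 22, 12, 102] depth pt [ 0.5416 -0.1326  0.1623]
scene green [347.5 206.1] [338, 200, 20, 13, 129] depth pt [ 0.498  -0.0466  0.1628]
scene blue [444.8  95.9] [440, 81, 11, 31, 123] depth pt [-0.6605 -0.3441 -0.1284]
scene blue [375.7 219.4] [367, 213, 19, 14, 146] depth pt [0.4911 0.0204 0.1589]
scene yellow [292.6 181.5] [283, 174, 21, 13, 142] depth pt [ 0.511  -0.1882  0.1661]
scene yellow [494.4 308.6] [485, 299, 21, 20, 299] depth pt [0.6249 0.3117 0.245 ]
scene yellow [475.5 347.3] [460, 328, 40, 31, 503] depth pt [0.6476 0.3139 0.1684]
```

View pics/topz.png

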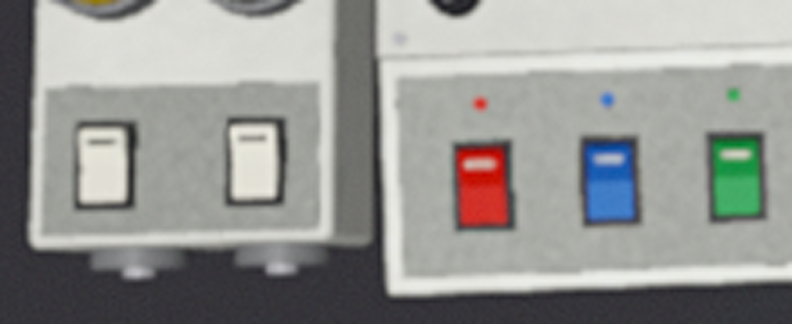

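View pics/scz.png

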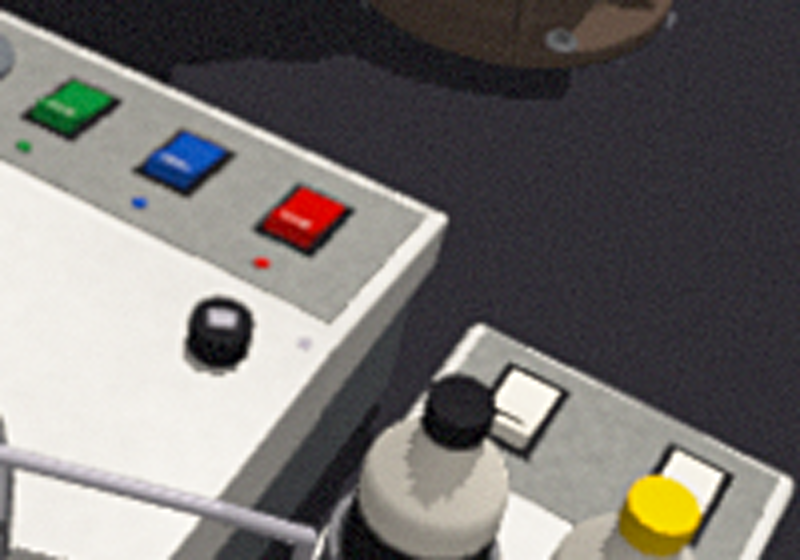

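Run:
```python
from h import *
d=load("wrist0.npz"); 
Rt=R.from_rotvec([-3.11067179,-.428473051,5.04e-4]).as_matrix(); p=np.array([.16881,-.60117,.18634])
v,u=np.mgrid[0:480:1,0:640:1]; uv=np.c_[u.ravel(),v.ravel()].astype(float)
n=cv2.undistortPoints(uv[:,None],d["camera_matrix"],d["distortion"])[:,0]
D=d["depth"].ravel(); T=d["cam_to_world"]
P=(np.c_[n[:,0],-n[:,1],-np.ones(len(n))]*D[:,None])@T[:3,:3].T+T[:3,3]
q=(P-p)@Rt*1000
ok=(D>0)
for lo in range(-60,4,6):
    m=ok&(q[:,2]>=lo)&(q[:,2]<lo+6)&(abs(q[:,0])<40)
    for s in(-1,1):
        k=m&(s*q[:,1]>0)
        if k.sum()>5: print(lo,s,k.sum(),'x',q[k,0].min().round(),q[k,0].max().round(),'y',np.percentile(q[k,1],[1,25,75,99]).round(1))
print('cam in tool',(T[:3,3]-p)@Rt)
cv2.imwrite("pics/sg.png",cv2.resize(load("scene0.npz")["frame"][0:90,200:320,::-1],None,fx=6,fy=6,interpolation=cv2.INTER_CUBIC))
t=load("top0.npz")
# bars from zoom; bezel centres
for n,uv,z in(("red",(480,163),.161),("blue",(608,158),.161),("green",(736,154),.161),("pl",(101,141),.127),("pr",(253,138),.127)):
    a=(90+uv[0]/3.6-.36,220+uv[1]/3.6-.36); print(n,a,plane(t,a,z).round(4),dep(t,a).round(4))
```

```text
-60 -1 289 x 0.0 12.0 y [-61.8 -56.1 -45.7 -45.1]
-60 1 285 x 0.0 12.0 y [46.  46.5 56.2 62.6]
-54 -1 262 x -2.0 12.0 y [-60.5 -53.7 -45.5 -45.1]
-54 1 267 x -2.0 12.0 y [45.9 46.3 54.2 61.3]
-48 -1 204 x -5.0 12.0 y [-55.2 -48.4 -45.3 -45.1]
-48 1 203 x -5.0 12.0 y [45.8 46.1 49.  55.8]
-42 -1 43 x -6.0 11.0 y [-50.8 -47.5 -45.4 -45.1]
-42 1 39 x -5.0 12.0 y [45.9 46.2 48.5 50.6]
cam in tool [ 0.06955059  0.00033715 -0.19858772]
red (222.97333333333333, 264.91777777777776) [0.4969 0.0897 0.161 ] [0.4967 0.0891 0.1649]
blue (258.5288888888889, 263.5288888888889) [0.5002 0.0196 0.161 ] [0.5    0.0194 0.1636]
green (294.08444444444444, 262.41777777777776) [ 0.5029 -0.051   0.161 ] [ 0.5025 -0.051   0.1653]
pl (117.69555555555556, 258.8066666666667) [0.5104 0.3078 0.127 ] [0.5103 0.3072 0.1286]
pr (159.91777777777776, 257.9733333333333) [0.5127 0.2233 0.127 ] [0.5125 0.2226 0.1295]
```

View pics/sg.png

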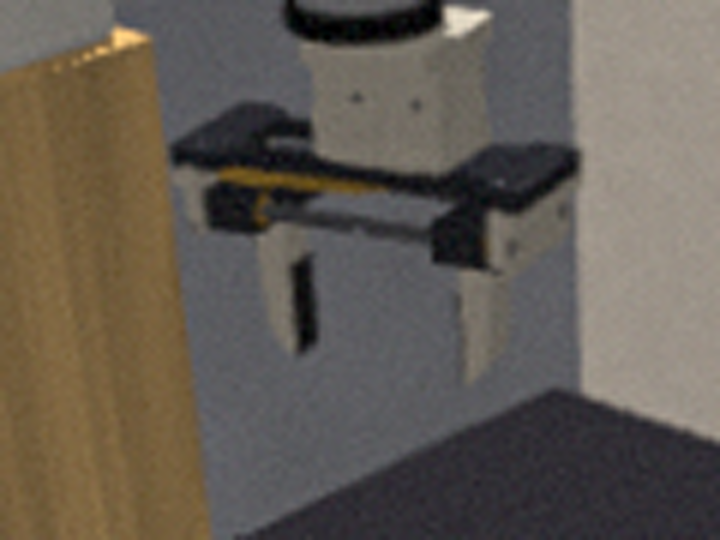

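Run:
```python
from h import *
d=load("scene0.npz"); w=load("wrist0.npz")
p=np.array([.16881,-.60117,.18634]);Rt=R.from_rotvec([-3.11067179,-.428473051,5.04e-4]).as_matrix()
for uv in((249,54),(249,56),(249,57.5),(278.5,60),(278.5,62),(278.5,63.5),(281,60)):
    P=dep(d,uv); print(uv,P.round(3),((P-p)@Rt*1000).round(1))
for uv in((300,200),(200,200),(400,230),(220,275),(220,300),(430,275)):
    P=dep(w,uv); print('w',uv,P.round(3),((P-p)@Rt*1000).round(1))
```

```text
(249, 54) [ 0.191 -0.644  0.24 ] [ 10.   47.4 -54. ]
(249, 56) [ 0.192 -0.645  0.234] [ 10.2  48.  -47.7]
(249, 57.5) [ 0.19  -0.647  0.228] [  8.3  49.7 -42.1]
(278.5, 60) [ 0.166 -0.546  0.238] [ 12.4 -54.  -51.9]
(278.5, 62) [ 0.165 -0.547  0.232] [ 11.5 -53.2 -45.3]
(278.5, 63.5) [-1.055 -1.735 -0.491] [-1484.1   761.6   675.9]
(281, 60) [ 0.158 -0.543  0.236] [  5.3 -58.6 -50. ]
w (300, 200) [ 0.173 -0.577  0.001] [ 10.2 -22.  185.5]
w (200, 200) [ 0.143 -0.47   0.001] [  10.4 -132.6  186. ]
w (400, 230) [ 0.17  -0.694  0.001] [-23.5  89.6 185.3]
w (220, 275) [ 0.166 -0.553  0.23 ] [ 10.3 -46.8 -43.8]
w (220, 300) [ 0.157 -0.557  0.237] [  0.8 -45.6 -50.9]
w (430, 275) [ 0.194 -0.647  0.233] [ 11.5  50.8 -46.9]
```

>>> {"fn": "arm_command", "kwargs": {"deltas": [{"xyz":[0,0,-3],"turn":7,"jaw":255},{"xyz":[0,0,-6],"turn":13.5,"jaw":255},{"xyz":[0,0,-6],"turn":13.5,"jaw":255},{"xyz":[0,0,-6],"turn":13.5,"jaw":255},{"xyz":[0,0,-6],"turn":13.5,"jaw":255}], "force": 20}}

```text
clock: 0.57
position: [0.1689, -0.6011, 0.2461]
ee_rot: [-3.139, -0.062, 0.001]
force: [-0.4, -0.7, 0.0]
width: 0.688
```

>>> {"fn": "arm_command", "kwargs": {"deltas": [{"xyz":[0,0,0],"turn":0,"jaw":255},{"xyz":[0,0,0],"turn":0,"jaw":255},{"xyz":[0,0,0],"turn":0,"jaw":255}]}}

```text
clock: 0.82
position: [0.1687, -0.6006, 0.2451]
ee_rot: [-3.138, -0.062, 0.002]
force: [-0.7, -0.4, -0.4]
width: 0.469
```

```bash
cat > fing.py <<'E'
from h import *
from cell import observe,get_image
import sys
o=observe(); print(o["clock"],o["position"].round(4),o["ee_rot"].round(4),o["force"].round(2),o["width"])
p=o["position"];Rt=R.from_rotvec(o["ee_rot"]).as_matrix(); print(Rt.round(3).tolist())
for n in ("wrist","scene"):
    d=get_image(n); cv2.imwrite(f"pics/{n}{sys.argv[1]}.png",d["frame"][:,:,::-1]); np.savez(f"{n}{sys.argv[1]}.npz",**d)
    v,u=np.mgrid[0:480,0:640]; uv=np.c_[u.ravel(),v.ravel()].astype(float)
    c=cv2.undistortPoints(uv[:,None],d["camera_matrix"],d["distortion"])[:,0]
    D=d["depth"].ravel(); T=d["cam_to_world"]
    P=(np.c_[c[:,0],-c[:,1],-np.ones(len(c))]*D[:,None])@T[:3,:3].T+T[:3,3]
    q=(P-p)@Rt*1000
    m0=(D>0)&(abs(q[:,0])<60)&(abs(q[:,1])<110)
    for lo in range(-120,20,6):
        m=m0&(q[:,2]>=lo)&(q[:,2]<lo+6)
        if m.sum()>3: print(n,lo,m.sum(),'x',np.percentile(q[m,0],[0,100]).round(),'y',np.percentile(q[m,1],[0,20,50,80,100]).round(1))
E
python3 fing.py 1; python3 -c "
import cv2;f=cv2.imread('pics/scene1.png');cv2.imwrite('pics/sg1.png',cv2.resize(f[0:90,200:320],None,fx=6,fy=6,interpolation=2))"
```

```text
0.8167 [ 0.1687 -0.6006  0.2451] [-3.1378e+00 -6.2400e-02  1.7000e-03] [-0.66 -0.4  -0.43] 0.46879005065261947
[[0.999, 0.04, -0.001], [0.04, -0.999, 0.003], [-0.001, -0.003, -1.0]]
wrist -120 6342 x [-27.  38.] y [-86.3 -74.7  24.1  78.7  85.7]
wrist -114 4214 x [-33.  38.] y [-86.7 -78.5  24.1  79.1  86.7]
wrist -108 905 x [-34.  37.] y [-81.2 -78.5  23.9  79.2  82.9]
wrist -102 291 x [-3. 12.] y [-24.  -23.6 -23.3  24.   24.4]
wrist -96 241 x [-7.  8.] y [-23.9 -23.6 -23.3  24.   24.2]
wrist -90 557 x [-10.   4.] y [-23.9 -22.9  21.4  23.4  24.2]
wrist -84 114 x [-9. 12.] y [-31.  -21.5 -21.1  21.7  30.6]
wrist -78 395 x [-9. 12.] y [-33.5 -27.7  21.6  28.4  33.9]
wrist -72 482 x [-9. 13.] y [-35.4 -28.5 -21.3  28.5  35.4]
wrist -66 486 x [ 3. 13.] y [-37.2 -29.7 -21.3  29.5  37.2]
wrist -60 490 x [ 1. 12.] y [-38.1 -29.8 -21.3  29.9  38.2]
wrist -54 422 x [-2. 12.] y [-37.9 -27.7  21.6  28.2  38.4]
wrist -48 276 x [-4. 12.] y [-32.1 -24.3  21.6  24.5  31.9]
wrist -42 62 x [-6. 12.] y [-26.1 -22.5 -21.3  22.8  27.8]
scene -120 138 x [-37.  41.] y [-89.2 -86.3 -33.1  31.4  86.3]
scene -114 109 x [-38.  42.] y [-89.8 -87.8 -47.8  30.2  84.2]
scene -108 46 x [-34.  39.] y [-89.2 -87.6 -49.9  21.4  77.5]
scene -102 23 x [-5. 16.] y [-49.8 -37.9  19.   26.5  38.5]
scene -96 34 x [-9. 17.] y [-41.7 -35.9  19.5  24.6  36.7]
scene -90 42 x [-9. 16.] y [-41.2 -37.3  18.5  24.4  38.4]
scene -84 41 x [-9. 16.] y [-40.5 -38.  -24.5  20.4  35. ]
scene -78 38 x [-8. 14.] y [-38.8 -36.4 -19.8  22.2  35.1]
scene -72 36 x [-7. 14.] y [-41.5 -37.5 -17.4  21.6  36.8]
scene -66 38 x [-8. 16.] y [-40.  -37.   18.9  25.4  37.6]
scene -60 33 x [-7. 14.] y [-40.2 -36.5 -25.5  21.3  37.5]
scene -54 29 x [-10.  16.] y [-37.3 -33.7  16.6  22.7  31.6]
scene -48 19 x [-7. 14.] y [-30.  -25.3  18.   23.2  30.5]
scene -42 10 x [-8. 13.] y [-24.3 -22.9  20.4  22.1  22.7]
```

View pics/sg1.png

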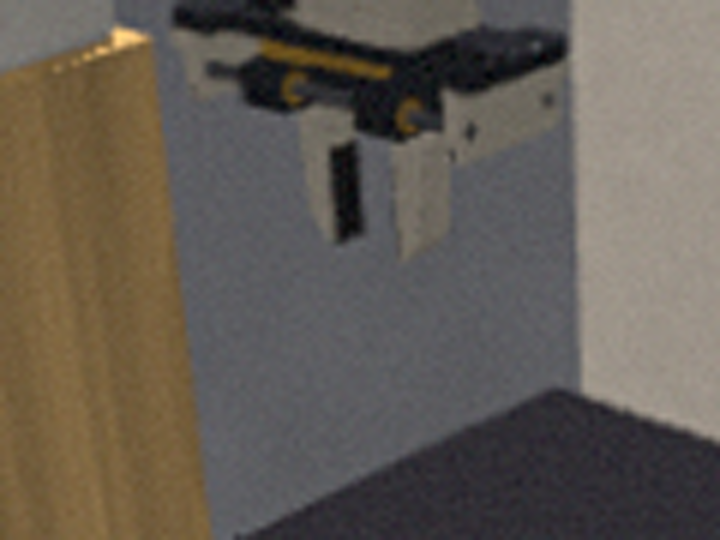

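View pics/wrist1.png

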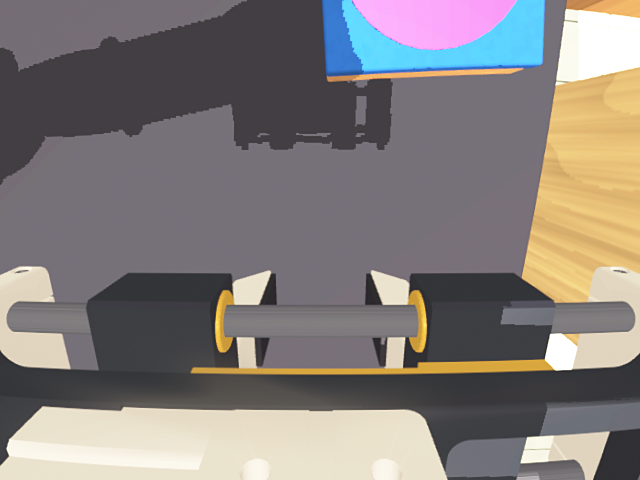

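Both cameras put the visible fingertips about 40 mm above the reported TCP, at (335,240) in the zoom. I'll descend slowly and let the force decide. Next I'll check the bar positions by triangulating across two views.

Run:
```python
from h import *
t=load("top0.npz");s=load("scene0.npz")
f=lambda u,v:(330+u/4-.38,180+v/4-.38); g=lambda u,v:(90+u/3.6-.36,220+v/3.6-.36)
for n,a,b in(("red",g(480,163),f(296,215)),("blue",g(608,158),f(177,160)),("green",g(736,154),f(61,106)),("pr",g(253,138),f(511,418))):
    P,e=tri(t,a,s,b); print(n,P.round(4),'gap',round(e,4),'scene plane',plane(s,b,.161 if n!="pr" else .127).round(4))
# bezel rectangle centres in top view (zoom px): red, green, pl
for n,c,z in(("red",(483.5,186),.157),("blue",(611,180.5),.157),("green",(737,176),.157),("pl",(105,165),.124),("pr",(255,161),.124)):
    print(n,'bezel ctr',plane(t,g(*c),z).round(4))
```

```text
red [0.4966 0.0891 0.1656] gap 0.0003 scene plane [0.492  0.0873 0.161 ]
blue [0.4995 0.02   0.1641] gap 0.0016 scene plane [0.4961 0.019  0.161 ]
green [ 0.5024 -0.0506  0.1635] gap 0.0009 scene plane [ 0.4998 -0.0519  0.161 ]
pr [0.5124 0.2238 0.127 ] gap 0.0011 scene plane [0.5121 0.2242 0.127 ]
red bezel ctr [0.4845 0.0881 0.157 ]
blue bezel ctr [0.488 0.018 0.157]
green bezel ctr [ 0.491  -0.0516  0.157 ]
pl bezel ctr [0.4971 0.3059 0.124 ]
pr bezel ctr [0.4998 0.2224 0.124 ]
```

>>> {"fn": "arm_command", "kwargs": {"deltas": [{"xyz":[4,0,0],"jaw":255},{"xyz":[7,-4,0],"jaw":255},{"xyz":[10,-8,0],"jaw":255},{"xyz":[12,-12,0],"jaw":255},{"xyz":[14,-16,0],"jaw":255}]}}

```text
schema error: expected keys xyz, turn, jaw
```

>>> {"fn": "arm_command", "kwargs": {"deltas": [{"xyz":[1.8,-3.5,0],"turn":0,"jaw":255},{"xyz":[3.6,-7,0],"turn":0,"jaw":255},{"xyz":[5.4,-10.5,0],"turn":0,"jaw":255},{"xyz":[7.2,-14,0],"turn":0,"jaw":255},{"xyz":[9,-17.5,0],"turn":0,"jaw":255}]}}

```text
clock: 1.33
position: [0.2521, -0.4206, 0.2457]
ee_rot: [-3.138, -0.062, 0.002]
force: [0.9, -0.1, -0.2]
width: 0.027
```

>>> {"fn": "arm_command", "kwargs": {"deltas": [{"xyz":[1.8,-3.5,0],"turn":0,"jaw":255},{"xyz":[3.6,-7,0],"turn":0,"jaw":255},{"xyz":[5.4,-10.5,0],"turn":0,"jaw":255},{"xyz":[7.2,-14,0],"turn":0,"jaw":255},{"xyz":[9,-17.5,0],"turn":0,"jaw":255}]}}

```text
clock: 1.75
position: [0.3354, -0.2405, 0.2463]
ee_rot: [-3.139, -0.062, 0.001]
force: [0.9, 0.1, -0.1]
width: 0.002
```

>>> {"fn": "arm_command", "kwargs": {"deltas": [{"xyz":[1.8,-3.5,0],"turn":0,"jaw":255},{"xyz":[3.6,-7,0],"turn":0,"jaw":255},{"xyz":[5.4,-10.5,0],"turn":0,"jaw":255},{"xyz":[7.2,-14,0],"turn":0,"jaw":255},{"xyz":[9,-17.5,0],"turn":0,"jaw":255}]}}

```text
clock: 2.17
position: [0.4188, -0.0603, 0.2468]
ee_rot: [-3.139, -0.062, -0.0]
force: [1.3, 0.2, 0.4]
width: 0.002
```

>>> {"fn": "arm_command", "kwargs": {"deltas": [{"xyz":[2,-3.6,0],"turn":0,"jaw":255},{"xyz":[4,-7.2,0],"turn":0,"jaw":255},{"xyz":[6,-10.8,0],"turn":0,"jaw":255},{"xyz":[7.8,-14.6,0],"turn":0,"jaw":255},{"xyz":[7.8,-14.6,2],"turn":0,"jaw":255}]}}

```text
clock: 2.58
position: [0.4948, 0.0984, 0.23]
ee_rot: [-3.133, -0.075, -0.012]
force: [0.2, 0.4, 0.6]
width: 0.009
```

```bash
python3 fing.py 2; python3 -c "
import cv2;f=cv2.imread('pics/scene2.png');cv2.imwrite('pics/sg2.png',cv2.resize(f[120:270,320:520],None,fx=4,fy=4,interpolation=2))"
```

```text
2.5833 [0.4948 0.0984 0.23  ] [-3.1328 -0.0749 -0.0116] [0.25 0.37 0.57] 0.008886471599490128
[[0.999, 0.048, 0.007], [0.048, -0.999, 0.008], [0.008, -0.008, -1.0]]
wrist -120 6347 x [-26.  38.] y [-85.7 -75.4  17.4  78.7  86.5]
wrist -114 3798 x [-33.  38.] y [-87.1 -78.6  13.6  79.2  87.1]
wrist -108 604 x [-34.  37.] y [-86.9 -79.   78.7  79.4  84.3]
wrist -96 28 x [-4.  2.] y [-2.4 -2.4 -2.3  2.8  2.8]
wrist -90 312 x [-9.  4.] y [-2.2 -1.4 -0.3  1.8  2.6]
wrist -78 29 x [10. 11.] y [-1.9 -1.5 -0.4  1.6  2.3]
wrist -72 59 x [10. 11.] y [-2.  -1.2  0.8  2.   2.4]
wrist -66 88 x [10. 12.] y [-3.4 -1.9  0.8  2.5  3.8]
wrist -60 85 x [10. 12.] y [-3.5 -2.3 -0.4  2.6  3.9]
wrist -54 137 x [-0. 12.] y [-3.6 -1.4 -0.   2.2  4.1]
wrist -48 100 x [10. 12.] y [-6.1 -2.8 -0.   2.9  6.6]
wrist -42 31 x [10. 12.] y [-4.3 -2.4  0.9  3.3  5.2]
scene -120 424 x [-32.  37.] y [-83.  -41.6  13.2  66.3  90.8]
scene -114 267 x [-39.  37.] y [-83.  -47.9   0.4  62.7  90.5]
scene -108 157 x [-21.  37.] y [-83.4 -65.    0.2  83.   91.1]
scene -102 42 x [-34.  35.] y [-83.3 -81.9 -25.7  84.1  91. ]
scene -90 11 x [ 8. 10.] y [-15.4  -9.9  12.2  14.7  17.6]
scene -84 65 x [-9. 11.] y [-15.5  -8.1   4.5  15.6  23.8]
scene -78 62 x [-10.  12.] y [-15.5 -12.6   1.   12.7  21.8]
scene -72 67 x [-13.  11.] y [-15.2 -12.   -1.2  12.   21.9]
scene -66 66 x [-13.  11.] y [-14.7 -11.6   0.9  14.7  22.7]
scene -60 58 x [-13.  11.] y [-14.1 -11.9   3.4  13.7  21.8]
scene -54 59 x [-12.  11.] y [-13.5 -11.1  -1.   13.   20.5]
scene -48 47 x [-10.  11.] y [-12.7  -5.3   4.6  12.2  20.1]
scene -42 30 x [ 7. 11.] y [-7.1 -1.2  5.1  9.4 14.9]
scene -36 7 x [ 7. 10.] y [0.4 1.3 4.3 5.7 7.4]
```

View pics/sg2.png

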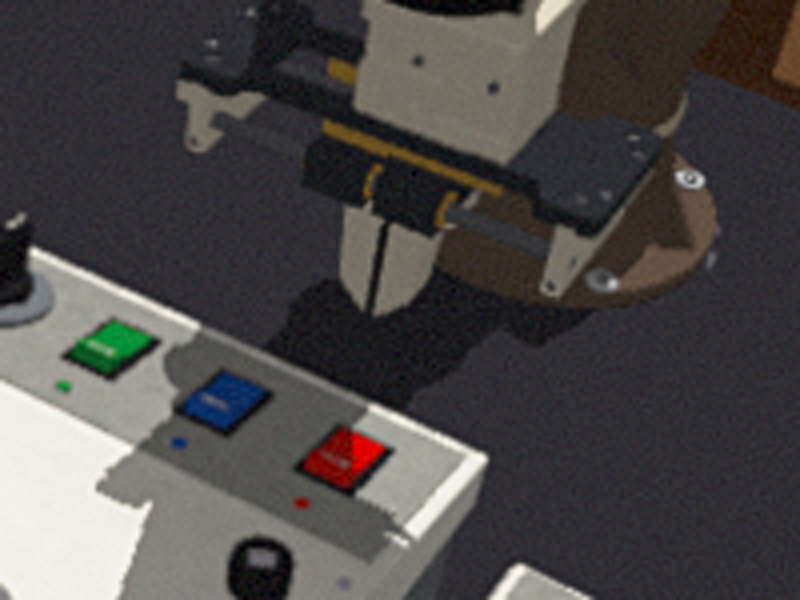

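View pics/wrist2.png

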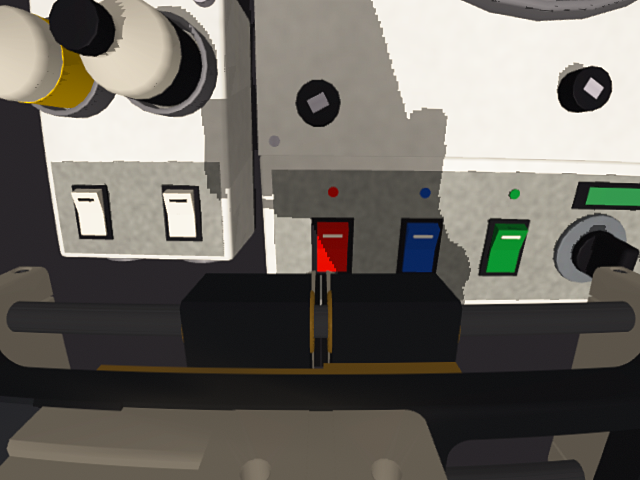

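>>> {"fn": "arm_command", "kwargs": {"deltas": [{"xyz":[-0.3,0.9,1],"turn":0,"jaw":255},{"xyz":[-0.3,0.9,2],"turn":0,"jaw":255},{"xyz":[-0.3,0.9,3],"turn":0,"jaw":255},{"xyz":[-0.3,0.9,3],"turn":0,"jaw":255}]}}

```text
clock: 3.02
position: [0.4861, 0.0803, 0.1931]
ee_rot: [-3.14, -0.065, 0.01]
force: [-1.3, -0.4, 0.9]
width: 0.007
```

>>> {"fn": "arm_command", "kwargs": {"deltas": [{"xyz":[0.55,-0.85,0],"turn":0,"jaw":255},{"xyz":[0.55,-0.85,0],"turn":0,"jaw":255},{"xyz":[0.55,-0.85,0],"turn":0,"jaw":255},{"xyz":[0.55,-0.85,0],"turn":0,"jaw":255}]}}

```text
clock: 3.35
position: [0.4916, 0.0894, 0.1936]
ee_rot: [-3.14, -0.066, 0.009]
force: [-0.3, -0.6, -0.3]
width: 0.006
```

>>> {"fn": "arm_command", "kwargs": {"deltas": [{"xyz":[0,0,1],"turn":0,"jaw":255},{"xyz":[0,0,2],"turn":0,"jaw":255},{"xyz":[0,0,2.4],"turn":0,"jaw":255},{"xyz":[0,0,2.4],"turn":0,"jaw":255}]}}

```text
clock: 3.68
position: [0.4904, 0.089, 0.1679]
ee_rot: [-3.14, -0.066, 0.013]
force: [-0.2, -0.8, -0.1]
width: 0.007
```

>>> {"fn": "arm_command", "kwargs": {"deltas": [{"xyz":[0,0,0.2],"turn":0,"jaw":255},{"xyz":[0,0,0.4],"turn":0,"jaw":255},{"xyz":[0,0,0.6],"turn":0,"jaw":255},{"xyz":[0,0,0.7],"turn":0,"jaw":255}]}}

```text
clock: 4.02
position: [0.4903, 0.089, 0.1607]
ee_rot: [-3.14, -0.066, 0.013]
force: [0.3, 0.2, 0.1]
width: 0.002
```

```bash
python3 fing.py 3 | grep -v wrist; python3 -c "
import cv2;f=cv2.imread('pics/scene3.png');cv2.imwrite('pics/sg3.png',cv2.resize(f[140:270,340:500],None,fx=4.5,fy=4.5,interpolation=2))"
```

```text
4.0167 [0.4903 0.089  0.1607] [-3.1401 -0.0661  0.013 ] [0.26 0.15 0.12] 0.001956689921813004
[[0.999, 0.042, -0.008], [0.042, -0.999, 0.001], [-0.008, -0.001, -1.0]]
scene -120 244 x [-25.  40.] y [-87.1 -47.3   8.6  59.9  84.9]
scene -114 128 x [-30.  40.] y [-87.  -30.5   2.6  78.   84.1]
scene -108 38 x [-25.  38.] y [-87.5 -86.6 -30.9  78.6  85.2]
scene -90 25 x [10. 15.] y [-18.6 -11.4   3.8  12.   18.6]
scene -84 55 x [-3. 15.] y [-20.1 -14.8  -2.9   9.4  18.8]
scene -78 50 x [-5. 14.] y [-19.5 -16.   -3.7   8.3  17.5]
scene -72 56 x [-7. 15.] y [-19.  -15.7  -3.3   9.9  17.7]
scene -66 48 x [-5. 15.] y [-18.2 -15.2  -3.9   8.7  17.4]
scene -60 52 x [-7. 15.] y [-17.6 -13.8  -0.   10.   17.4]
scene -54 42 x [-3. 15.] y [-16.9 -12.6  -2.4   7.8  15.6]
scene -48 19 x [ 9. 14.] y [-12.7  -4.4   0.5   5.2  10.5]
scene -42 6 x [ 8. 12.] y [-5.8 -4.  -0.1  3.5  4.2]
scene -12 19 x [11. 59.] y [-12.1  -1.4  59.9  72.4  79.5]
scene -6 702 x [-1. 60.] y [-54.6 -12.1  28.2  73.3 109. ]
scene 0 1144 x [-25.  58.] y [-55.5 -24.5  21.4  71.2 109.9]
scene 6 701 x [-51.  59.] y [-56.1 -38.9  14.1  72.5 109.5]
scene 12 329 x [-60.  59.] y [-56.4 -48.1  -3.3  68.9 110. ]
scene 18 40 x [-60.  59.] y [-56.  -55.8 -55.5 -55.1 108.9]
```

View pics/sg3.png

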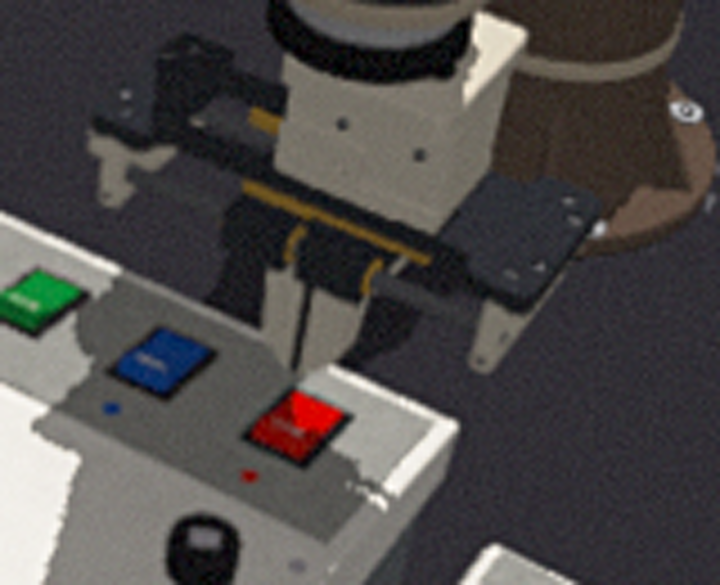

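View pics/wrist3.png

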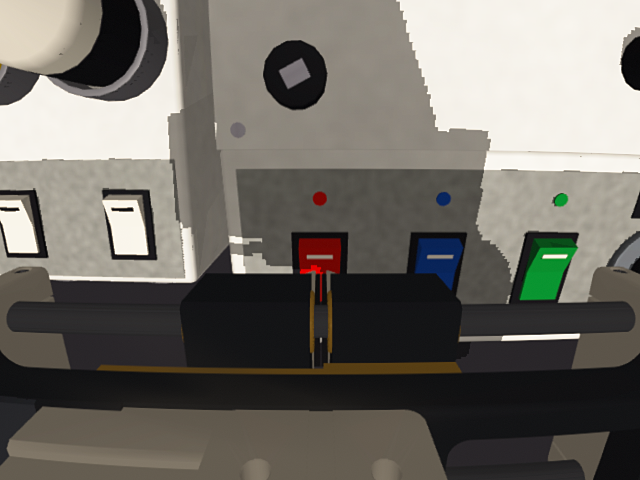

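>>> {"fn": "arm_command", "kwargs": {"deltas": [{"xyz":[0.05,0,0.8],"turn":0,"jaw":255},{"xyz":[0.1,0,1.6],"turn":0,"jaw":255},{"xyz":[0.1,0,2.4],"turn":0,"jaw":255},{"xyz":[0.1,0,2.8],"turn":0,"jaw":255},{"xyz":[0.1,0,2.8],"turn":0,"jaw":255}]}}

```text
clock: 4.53
position: [0.4901, 0.0888, 0.1314]
ee_rot: [-3.14, -0.066, 0.017]
force: [0.6, -0.8, 0.5]
width: 0.006
```

>>> {"fn": "arm_command", "kwargs": {"deltas": [{"xyz":[0,0,0.15],"turn":0,"jaw":255},{"xyz":[0,0,0.3],"turn":0,"jaw":255},{"xyz":[0,0,0.4],"turn":0,"jaw":255}]}}

```text
clock: 4.78
position: [0.4901, 0.0888, 0.1273]
ee_rot: [-3.14, -0.066, 0.017]
force: [0.1, -0.5, 0.2]
width: 0.007
```

>>> {"fn": "arm_command", "kwargs": {"deltas": [{"xyz":[0,0,0.1],"turn":0,"jaw":255},{"xyz":[0,0,0.2],"turn":0,"jaw":255}]}}

```text
clock: 4.95
position: [0.4906, 0.0889, 0.1256]
ee_rot: [-3.14, -0.066, 0.015]
force: [0.5, -0.8, 1.4]
width: -0.0
```

>>> {"fn": "arm_command", "kwargs": {"deltas": [{"xyz":[0,0,0.1],"turn":0,"jaw":255},{"xyz":[0,0,0.2],"turn":0,"jaw":255}]}}

```text
clock: 5.12
position: [0.4911, 0.089, 0.1239]
ee_rot: [-3.14, -0.066, 0.013]
force: [0.4, -0.8, 3.1]
width: 0.003
```

>>> {"fn": "arm_command", "kwargs": {"deltas": [{"xyz":[0,0,0.1],"turn":0,"jaw":255},{"xyz":[0,0,0.2],"turn":0,"jaw":255}]}}

```text
clock: 5.28
position: [0.4914, 0.089, 0.1221]
ee_rot: [-3.14, -0.066, 0.012]
force: [1.4, -0.8, 2.9]
width: 0.004
```

>>> {"fn": "arm_command", "kwargs": {"deltas": [{"xyz":[0,0,0.1],"turn":0,"jaw":255},{"xyz":[0,0,0.15],"turn":0,"jaw":255}]}}

```text
clock: 5.45
position: [0.4917, 0.089, 0.1208]
ee_rot: [-3.14, -0.066, 0.011]
force: [-0.9, -1.3, 9.4]
width: 0.003
```

>>> {"fn": "arm_command", "kwargs": {"deltas": [{"xyz":[0,0,0.1],"turn":0,"jaw":255},{"xyz":[0,0,0.15],"turn":0,"jaw":255}]}}

```text
clock: 5.62
position: [0.4919, 0.089, 0.1203]
ee_rot: [-3.141, -0.066, 0.01]
force: [-4.6, -2.3, 20.8]
width: 0.005
```

>>> {"fn": "arm_command", "kwargs": {"deltas": [{"xyz":[0,0,-1],"turn":0,"jaw":255},{"xyz":[0,0,-3],"turn":0,"jaw":255},{"xyz":[0,0,-6],"turn":0,"jaw":255},{"xyz":[0,0,-9],"turn":0,"jaw":255},{"xyz":[0,0,-12],"turn":0,"jaw":255}]}}

```text
clock: 6.03
position: [0.4918, 0.089, 0.2415]
ee_rot: [-3.14, -0.066, 0.012]
force: [0.5, 0.1, -1.2]
width: 0.005
```

>>> {"fn": "arm_command", "kwargs": {"deltas": [{"xyz":[0,-3.5,0],"turn":0,"jaw":255},{"xyz":[0,-7,0],"turn":0,"jaw":255},{"xyz":[0,-10,0],"turn":0,"jaw":255},{"xyz":[0,-10,0],"turn":0,"jaw":255}]}}

```text
clock: 6.37
position: [0.4856, 0.1959, 0.242]
ee_rot: [-3.136, -0.079, 0.013]
force: [-0.2, 0.4, -0.0]
width: 0.004
```

```bash
python3 fing.py 4 | head -2
python3 - <<'E'
from h import *
from cell import get_image
d=get_image("top");np.savez("top4.npz",**d);cv2.imwrite("pics/top4.png",d["frame"][:,:,::-1])
a=cv2.resize(cv2.imread('pics/scene4.png')[180:270,330:450],(720,540),interpolation=2)
cv2.imwrite('pics/z4.png',a)
E
```

```text
6.3667 [0.4856 0.1959 0.242 ] [-3.1362 -0.0787  0.0127] [-0.15  0.42 -0.05] 0.0036550313218720173
[[0.999, 0.05, -0.008], [0.05, -0.999, 0.004], [-0.008, -0.005, -1.0]]
```

View pics/z4.png

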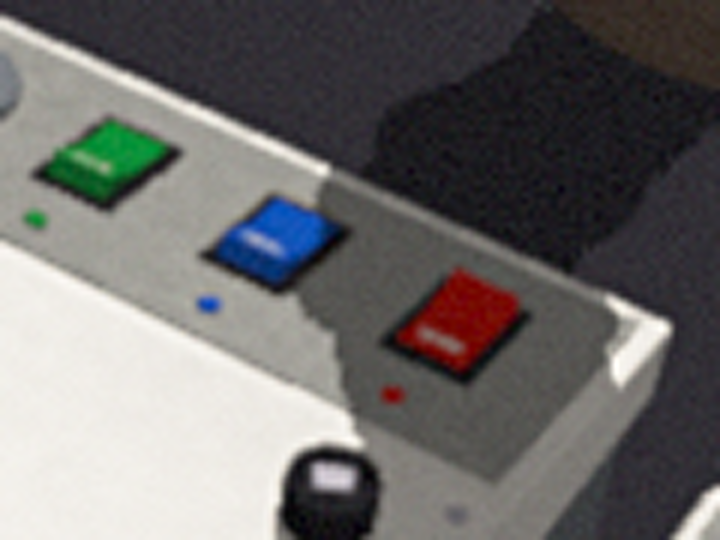

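View pics/wrist4.png

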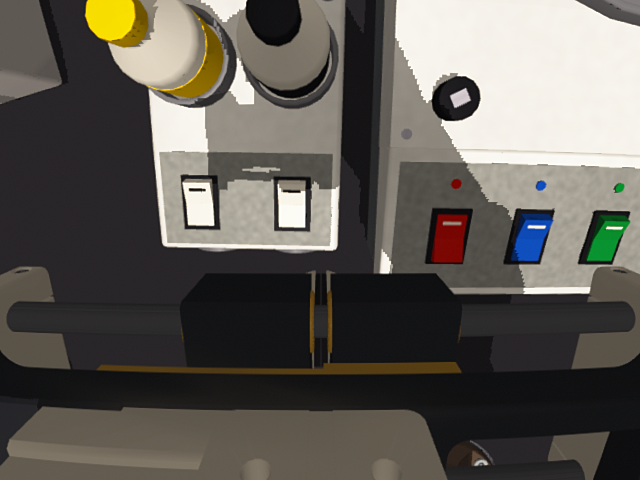

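View pics/top4.png

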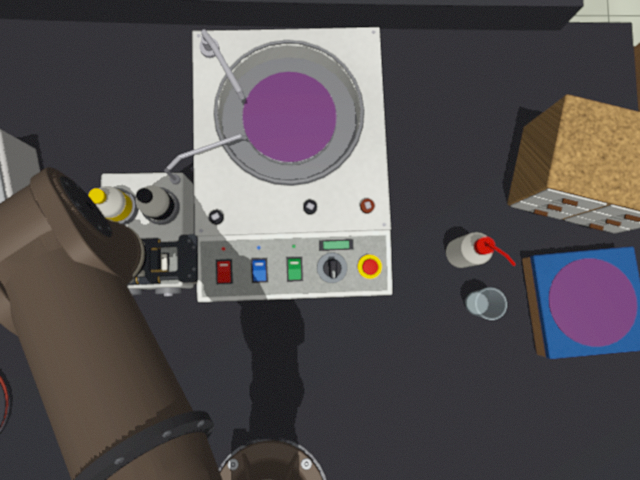

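>>> {"fn": "arm_command", "kwargs": {"deltas": [{"xyz":[1,-3,0],"turn":0,"jaw":255},{"xyz":[2,-6,0],"turn":0,"jaw":255},{"xyz":[3,-9,0],"turn":0,"jaw":255},{"xyz":[3,-10.5,0],"turn":0,"jaw":255},{"xyz":[3,-10.5,0],"turn":0,"jaw":255}]}}

```text
clock: 6.93
position: [0.5121, 0.2973, 0.2403]
ee_rot: [-3.14, -0.072, 0.016]
force: [-0.6, -0.1, -0.5]
width: 0.005
```

>>> {"fn": "arm_command", "kwargs": {"deltas": [{"xyz":[0,0,0],"turn":0,"jaw":255},{"xyz":[0,0,0],"turn":0,"jaw":255},{"xyz":[0,0,0],"turn":0,"jaw":255}]}}

```text
clock: 7.18
position: [0.5126, 0.2953, 0.2402]
ee_rot: [3.141, 0.068, -0.016]
force: [1.0, 0.2, 0.3]
width: 0.006
```

>>> {"fn": "arm_command", "kwargs": {"deltas": [{"xyz":[0,-1.2,1],"turn":0,"jaw":255},{"xyz":[0,-1.2,3.5],"turn":0,"jaw":255},{"xyz":[0,-1.2,6.5],"turn":0,"jaw":255},{"xyz":[0,-1.2,9],"turn":0,"jaw":255},{"xyz":[0,-1.2,9],"turn":0,"jaw":255}]}}

```text
clock: 7.6
position: [0.5086, 0.3046, 0.1448]
ee_rot: [3.136, 0.067, -0.027]
force: [-0.3, -1.1, -0.8]
width: 0.004
```

```bash
python3 fing.py 5 | grep -v wrist; python3 -c "
import cv2;f=cv2.imread('pics/scene5.png');cv2.imwrite('pics/sg5.png',cv2.resize(f[190:340,380:580],None,fx=4,fy=4,interpolation=2))"
```

```text
7.6 [0.5086 0.3046 0.1448] [ 3.1359  0.067  -0.0268] [-0.31 -1.12 -0.78] 0.003980468637237697
[[0.999, 0.043, -0.017], [0.043, -0.999, -0.005], [-0.017, 0.005, -1.0]]
scene -120 160 x [-23.  41.] y [-86.8 -29.2   2.   29.8  85.5]
scene -114 61 x [ 1. 39.] y [-88.1 -80.2   3.4  78.   86.1]
scene -90 53 x [ 1. 16.] y [-18.9 -10.9  -0.5   8.9  17.7]
scene -84 60 x [ 9. 15.] y [-18.9 -11.4  -1.7   7.9  16.4]
scene -78 57 x [10. 14.] y [-18.3 -11.1  -0.6  10.6  17.2]
scene -72 60 x [11. 14.] y [-19.1 -12.   -1.3   9.6  16.6]
scene -66 53 x [ 9. 15.] y [-18.5 -12.5  -2.7   9.2  16. ]
scene -60 51 x [10. 15.] y [-17.8  -9.2   0.2   8.8  15.4]
scene -54 32 x [10. 15.] y [-14.3  -8.4  -2.3   3.8  12.6]
scene -48 19 x [ 8. 14.] y [-10.7  -5.9  -1.9   2.7   7.6]
scene 12 55 x [-26.  13.] y [-5.2 72.2 78.3 83.9 89.6]
scene 18 1033 x [-49.  60.] y [-43.3 -17.7  32.9  70.4 110. ]
```

View pics/sg5.png

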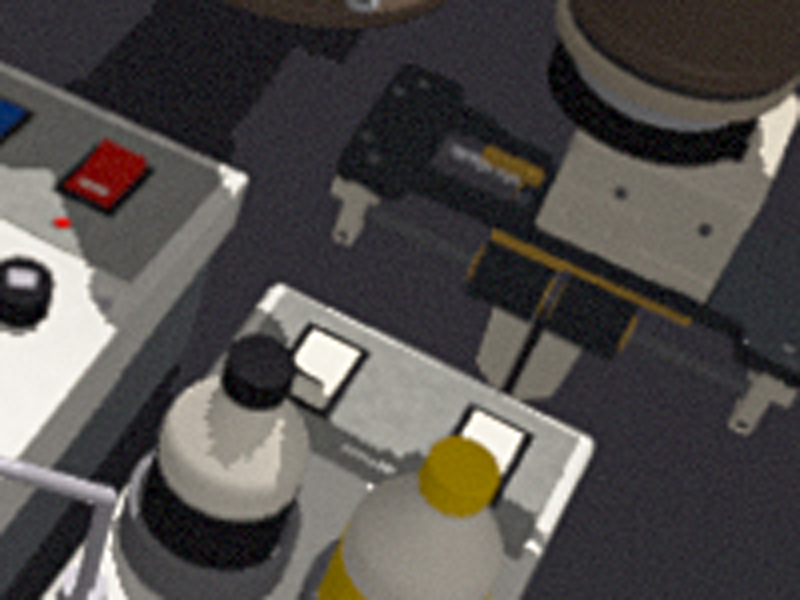

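View pics/wrist5.png

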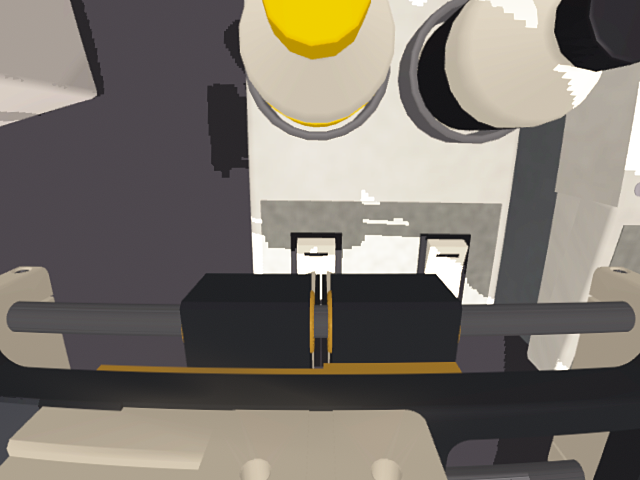

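>>> {"fn": "arm_command", "kwargs": {"deltas": [{"xyz":[0.3,-0.25,1.5],"turn":0,"jaw":255},{"xyz":[0.3,-0.25,3],"turn":0,"jaw":255},{"xyz":[0.3,-0.25,4.5],"turn":0,"jaw":255},{"xyz":[0.3,-0.25,4.9],"turn":0,"jaw":255},{"xyz":[0.3,-0.25,4.9],"turn":0,"jaw":255}]}}

```text
clock: 8.12
position: [0.5131, 0.3094, 0.1008]
ee_rot: [3.14, 0.067, -0.019]
force: [1.1, 0.6, 0.5]
width: 0.004
```

>>> {"fn": "arm_command", "kwargs": {"deltas": [{"xyz":[0,0,0.1],"turn":0,"jaw":255},{"xyz":[0,0,0.2],"turn":0,"jaw":255},{"xyz":[0,0,0.3],"turn":0,"jaw":255}]}}

```text
clock: 8.37
position: [0.5138, 0.31, 0.0989]
ee_rot: [3.141, 0.067, -0.016]
force: [0.8, -0.4, -0.5]
width: 0.003
```

>>> {"fn": "arm_command", "kwargs": {"deltas": [{"xyz":[-0.25,0.25,0.1],"turn":0,"jaw":255},{"xyz":[-0.25,0.25,0.2],"turn":0,"jaw":255},{"xyz":[-0.25,0.25,0.3],"turn":0,"jaw":255},{"xyz":[-0.25,0.25,0.3],"turn":0,"jaw":255}]}}

```text
clock: 8.7
position: [0.5112, 0.3072, 0.0958]
ee_rot: [3.141, 0.067, -0.017]
force: [-0.2, -0.5, 1.5]
width: 0.005
```

>>> {"fn": "arm_command", "kwargs": {"deltas": [{"xyz":[0,0,0.1],"turn":0,"jaw":255},{"xyz":[0,0,0.2],"turn":0,"jaw":255},{"xyz":[0,0,0.3],"turn":0,"jaw":255}]}}

```text
clock: 8.95
position: [0.5113, 0.3072, 0.0927]
ee_rot: [3.141, 0.067, -0.017]
force: [-0.3, -0.4, 0.4]
width: 0.003
```

>>> {"fn": "arm_command", "kwargs": {"deltas": [{"xyz":[0,0,0.1],"turn":0,"jaw":255},{"xyz":[0,0,0.2],"turn":0,"jaw":255}]}}

```text
clock: 9.12
position: [0.5114, 0.3073, 0.0907]
ee_rot: [3.141, 0.067, -0.016]
force: [0.3, -0.9, 2.5]
width: 0.003
```

>>> {"fn": "arm_command", "kwargs": {"deltas": [{"xyz":[0,0,0.1],"turn":0,"jaw":255},{"xyz":[0,0,0.2],"turn":0,"jaw":255}]}}

```text
clock: 9.28
position: [0.5118, 0.3073, 0.0888]
ee_rot: [3.141, 0.067, -0.015]
force: [1.8, -0.4, 2.4]
width: 0.006
```

>>> {"fn": "arm_command", "kwargs": {"deltas": [{"xyz":[0,0,0.1],"turn":0,"jaw":255},{"xyz":[0,0,0.2],"turn":0,"jaw":255}]}}

```text
clock: 9.45
position: [0.5121, 0.3073, 0.0868]
ee_rot: [-3.141, -0.066, 0.014]
force: [1.2, -0.1, 1.5]
width: 0.005
```

>>> {"fn": "arm_command", "kwargs": {"deltas": [{"xyz":[0,0,0.1],"turn":0,"jaw":255},{"xyz":[0,0,0.15],"turn":0,"jaw":255}]}}

```text
clock: 9.62
position: [0.5123, 0.3073, 0.0857]
ee_rot: [-3.141, -0.066, 0.014]
force: [-1.1, -2.7, 9.2]
width: 0.004
```

>>> {"fn": "arm_command", "kwargs": {"deltas": [{"xyz":[0,0,0.1],"turn":0,"jaw":255},{"xyz":[0,0,0.1],"turn":0,"jaw":255}]}}

```text
clock: 9.78
position: [0.5123, 0.3073, 0.0856]
ee_rot: [3.141, 0.066, -0.013]
force: [-1.8, -2.4, 11.4]
width: 0.003
```

One more small push, then up and look.

>>> {"fn": "arm_command", "kwargs": {"deltas": [{"xyz":[0,0,0.1],"turn":0,"jaw":255},{"xyz":[0,0,0.15],"turn":0,"jaw":255}]}}

```text
clock: 9.95
position: [0.5124, 0.3074, 0.0854]
ee_rot: [3.141, 0.066, -0.011]
force: [-4.4, -5.3, 20.8]
width: 0.005
```

>>> {"fn": "arm_command", "kwargs": {"deltas": [{"xyz":[0,0,-1],"turn":0,"jaw":255},{"xyz":[0,0,-3],"turn":0,"jaw":255},{"xyz":[0,0,-6],"turn":0,"jaw":255},{"xyz":[0,0,-9.5],"turn":0,"jaw":255},{"xyz":[0,0,-13.5],"turn":0,"jaw":255}]}}

```text
clock: 10.37
position: [0.512, 0.3069, 0.2208]
ee_rot: [3.139, 0.067, -0.016]
force: [2.0, 0.6, -0.3]
width: 0.005
```

>>> {"fn": "arm_command", "kwargs": {"deltas": [{"xyz":[0,3.5,-1],"turn":0,"jaw":255},{"xyz":[0,7.5,-1.5],"turn":0,"jaw":255},{"xyz":[0,11.5,-1.5],"turn":0,"jaw":255},{"xyz":[0,14,-1.5],"turn":0,"jaw":255},{"xyz":[0,14,-1.5],"turn":0,"jaw":255}]}}

```text
clock: 10.78
position: [0.5191, 0.1599, 0.2359]
ee_rot: [3.136, 0.054, -0.016]
force: [1.3, 0.3, 0.1]
width: 0.003
```

```bash
python3 fing.py 6 | head -2
python3 - <<'E'
from h import *
from cell import get_image
d=get_image("top");np.savez("top6.npz",**d)
cv2.imwrite('pics/z6.png',cv2.resize(d["frame"][220:310,90:310,::-1],None,fx=3.6,fy=3.6,interpolation=2))
E
```

```text
10.7833 [0.5191 0.1599 0.2359] [ 3.1358  0.0544 -0.0162] [1.3  0.25 0.08] 0.002734668740126721
[[0.999, 0.035, -0.01], [0.035, -0.999, -0.005], [-0.01, 0.005, -1.0]]
```

View pics/z6.png

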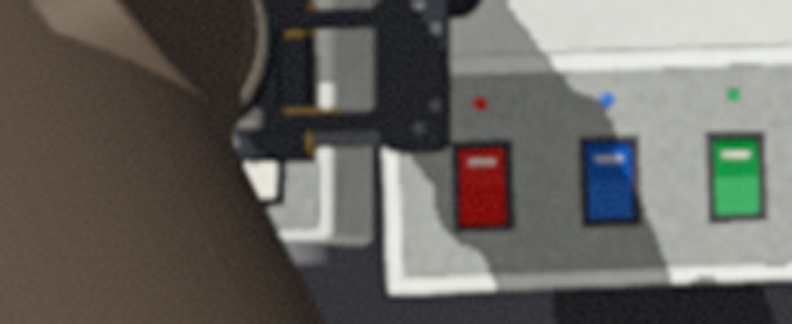

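View pics/wrist6.png

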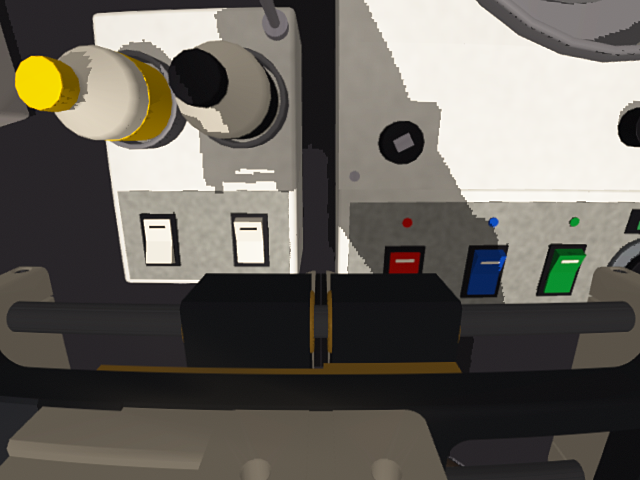

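Run:
```python
from h import *
f=cv2.imread('pics/wrist6.png');g=cv2.imread('pics/wrist4.png')
a=cv2.resize(f[195:285,110:300],(780,370),interpolation=2)
cv2.imwrite('pics/w6.png',a)
d=load("wrist6.npz")
for u in(158,251):
    for v in range(214,268,4): 
        P=dep(d,(u,v)); print(u,v,P.round(4))
```

```text
158 214 [0.5221 0.3068 0.1228]
158 218 [0.5187 0.3066 0.124 ]
158 222 [0.5154 0.3061 0.1257]
158 226 [0.5119 0.306  0.1266]
158 230 [0.5079 0.3067 0.1259]
158 234 [0.5042 0.3069 0.126 ]
158 238 [0.5004 0.3073 0.1259]
158 242 [0.4967 0.3074 0.1264]
158 246 [0.493  0.3075 0.1271]
158 250 [0.4896 0.3073 0.1282]
158 254 [0.4862 0.307  0.1296]
158 258 [0.4826 0.307  0.1304]
158 262 [0.4789 0.3071 0.1309]
158 266 [0.4715 0.3117 0.1219]
251 214 [0.5249 0.2216 0.1239]
251 218 [0.5219 0.2211 0.1268]
251 222 [0.5194 0.2203 0.1313]
251 226 [0.5156 0.2205 0.1308]
251 230 [0.5116 0.2208 0.1294]
251 234 [0.5074 0.2212 0.1275]
251 238 [0.5034 0.2214 0.1265]
251 242 [0.4994 0.2216 0.1259]
251 246 [0.4956 0.2218 0.1256]
251 250 [0.4917 0.2218 0.1256]
251 254 [0.4878 0.222  0.1253]
251 258 [0.484  0.222  0.1256]
251 262 [0.4795 0.2223 0.124 ]
251 266 [0.4756 0.2224 0.1241]
```

View pics/w6.png

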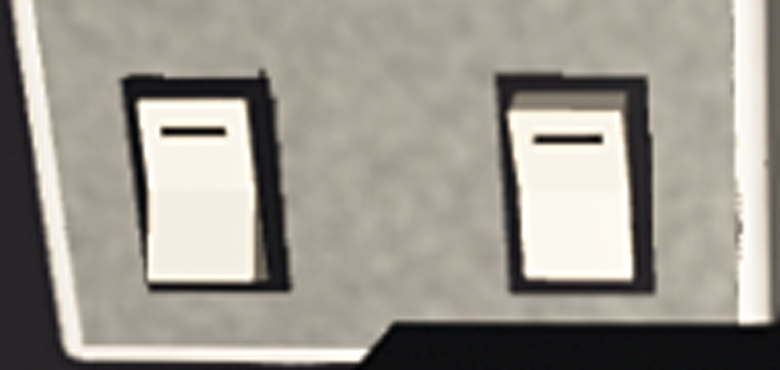

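Run:
```python
from h import *
d=load("wrist4.npz")
for n,p0,p1 in(("red",(454,211),(446,262)),("blue",(536,214),(524,262))):
    for k in np.linspace(0,1,12):
        uv=np.array(p0)*(1-k)+np.array(p1)*k; print(n,uv.round(),dep(d,uv).round(4))
```

```text
red [454. 211.] [0.5082 0.0889 0.1604]
red [453. 216.] [0.5045 0.0893 0.1613]
red [453. 220.] [0.5007 0.0894 0.1614]
red [452. 225.] [0.4966 0.0891 0.1607]
red [451. 230.] [0.4925 0.0888 0.1599]
red [450. 234.] [0.4884 0.0886 0.1591]
red [450. 239.] [0.4844 0.0886 0.1591]
red [449. 243.] [0.4804 0.0887 0.1592]
red [448. 248.] [0.4766 0.089  0.16  ]
red [447. 253.] [0.4728 0.0894 0.1609]
red [447. 257.] [0.4691 0.0898 0.162 ]
red [446. 262.] [0.4621 0.0865 0.1535]
blue [536. 214.] [0.5097 0.0196 0.161 ]
blue [535. 218.] [0.5069 0.0228 0.1657]
blue [534. 223.] [0.5034 0.0235 0.1665]
blue [533. 227.] [0.4995 0.023  0.1655]
blue [532. 231.] [0.4953 0.0218 0.1633]
blue [531. 236.] [0.4908 0.0197 0.1598]
blue [529. 240.] [0.4867 0.0193 0.1588]
blue [528. 245.] [0.4826 0.0187 0.1577]
blue [527. 249.] [0.4786 0.0187 0.1574]
blue [526. 253.] [0.4746 0.0188 0.1574]
blue [525. 258.] [0.4703 0.0181 0.1561]
blue [524. 262.] [0.4654 0.0166 0.1535]
```

>>> {"fn": "arm_command", "kwargs": {"deltas": [{"xyz":[-0.5,3.5,0],"turn":0,"jaw":255},{"xyz":[-1,7,0],"turn":0,"jaw":255},{"xyz":[-1.5,11,0],"turn":0,"jaw":255},{"xyz":[-2,15,0],"turn":0,"jaw":255},{"xyz":[-2.5,18,0],"turn":0,"jaw":255}]}}

```text
clock: 11.35
position: [0.5004, -0.0145, 0.2363]
ee_rot: [3.14, 0.069, -0.017]
force: [1.3, -0.2, -0.0]
width: 0.006
```

>>> {"fn": "arm_command", "kwargs": {"deltas": [{"xyz":[0,1.5,0],"turn":0,"jaw":255},{"xyz":[0,1.5,0],"turn":0,"jaw":255},{"xyz":[0,1.5,0],"turn":0,"jaw":255},{"xyz":[0,1.5,0],"turn":0,"jaw":255}]}}

```text
clock: 11.68
position: [0.5013, -0.0269, 0.2364]
ee_rot: [-3.14, -0.074, 0.016]
force: [-0.3, 0.1, -0.6]
width: 0.012
```

>>> {"fn": "arm_command", "kwargs": {"deltas": [{"xyz":[-0.4,2.4,0],"turn":0,"jaw":255},{"xyz":[-0.4,2.4,2],"turn":0,"jaw":255},{"xyz":[-0.4,2.4,5],"turn":0,"jaw":255},{"xyz":[-0.4,2.4,8],"turn":0,"jaw":255},{"xyz":[-0.4,2.4,8],"turn":0,"jaw":255}]}}

```text
clock: 12.1
position: [0.4943, -0.0489, 0.1519]
ee_rot: [-3.138, -0.08, 0.028]
force: [-1.2, -0.4, -0.5]
width: 0.002
```

>>> {"fn": "arm_command", "kwargs": {"deltas": [{"xyz":[0,0,0],"turn":0,"jaw":255},{"xyz":[0,0,0],"turn":0,"jaw":255}]}}

```text
clock: 12.27
position: [0.4945, -0.0471, 0.1525]
ee_rot: [-3.137, -0.084, 0.029]
force: [-1.1, -0.2, 0.4]
width: 0.005
```

```bash
python3 fing.py 7 | grep -v wrist|tail -12; python3 -c "
import cv2;f=cv2.imread('pics/scene7.png');cv2.imwrite('pics/sg7.png',cv2.resize(f[100:250,270:470],None,fx=4,fy=4,interpolation=2))"
```

```text
scene -60 36 x [-7. 14.] y [-18.5 -17.1  -5.8   8.7  16.2]
scene -54 33 x [-8. 13.] y [-17.7 -12.9  -3.2   7.2  14.1]
scene -48 63 x [-22.  13.] y [-7.5 33.3 73.1 78.7 82.4]
scene -42 48 x [-25.  12.] y [-2.9 69.8 71.9 78.  83.7]
scene -36 28 x [-23.  11.] y [68.6 69.6 70.7 74.2 83.3]
scene -30 31 x [-23.  12.] y [68.5 69.7 70.6 76.9 82.5]
scene -24 34 x [-23.  13.] y [69.1 70.4 71.9 76.6 80.8]
scene -18 240 x [-23.  60.] y [-105.5  -29.5   61.2   75.6  109.5]
scene -12 1387 x [-22.  60.] y [-110.   -67.3   -0.    62.9  109.8]
scene -6 776 x [-37.  37.] y [-109.9  -82.6  -28.2   30.2  109.9]
scene 0 522 x [-53.  -6.] y [-109.7  -85.6  -32.5   18.2   84. ]
scene 6 146 x [-60. -37.] y [-108.8  -87.2  -43.7   65.1   91.9]
```

View pics/sg7.png

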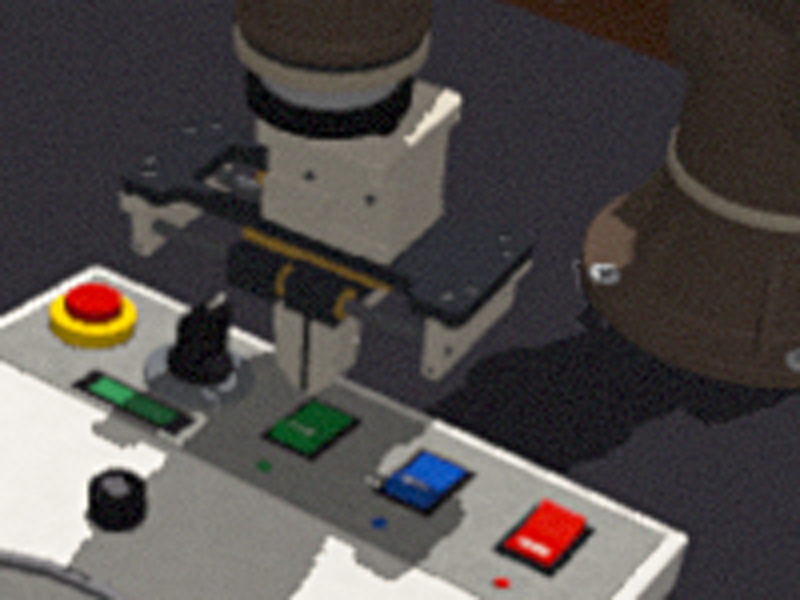

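View pics/wrist7.png

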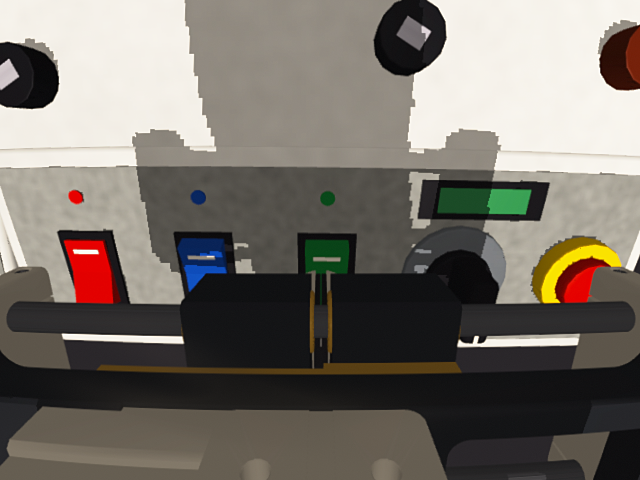

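>>> {"fn": "arm_command", "kwargs": {"deltas": [{"xyz":[0.3,0.4,0.5],"turn":0,"jaw":255},{"xyz":[0.3,0.4,1.2],"turn":0,"jaw":255},{"xyz":[0.3,0.4,1.8],"turn":0,"jaw":255},{"xyz":[0.3,0.4,1.8],"turn":0,"jaw":255},{"xyz":[0.3,0.4,1.8],"turn":0,"jaw":255}]}}

```text
clock: 12.78
position: [0.4979, -0.0519, 0.1349]
ee_rot: [-3.138, -0.082, 0.027]
force: [0.1, -0.9, 0.6]
width: 0.01
```

>>> {"fn": "arm_command", "kwargs": {"deltas": [{"xyz":[0,0,0],"turn":0,"jaw":255},{"xyz":[0,0,0],"turn":0,"jaw":255}]}}

```text
clock: 12.95
position: [0.4979, -0.0519, 0.1349]
ee_rot: [-3.138, -0.082, 0.027]
force: [-0.6, -0.4, -0.1]
width: 0.004
```

>>> {"fn": "arm_command", "kwargs": {"deltas": [{"xyz":[0,0,0.2],"turn":0,"jaw":255},{"xyz":[0,0,0.4],"turn":0,"jaw":255},{"xyz":[0,0,0.6],"turn":0,"jaw":255},{"xyz":[0,0,0.7],"turn":0,"jaw":255}]}}

```text
clock: 13.28
position: [0.4976, -0.0518, 0.1276]
ee_rot: [-3.138, -0.081, 0.027]
force: [0.0, -0.6, -0.2]
width: 0.007
```

>>> {"fn": "arm_command", "kwargs": {"deltas": [{"xyz":[0,0,0.1],"turn":0,"jaw":255},{"xyz":[0,0,0.2],"turn":0,"jaw":255},{"xyz":[0,0,0.3],"turn":0,"jaw":255}]}}

```text
clock: 13.53
position: [0.4982, -0.0518, 0.1248]
ee_rot: [-3.138, -0.081, 0.025]
force: [1.8, 0.3, 2.6]
width: 0.005
```

>>> {"fn": "arm_command", "kwargs": {"deltas": [{"xyz":[0,0,0.1],"turn":0,"jaw":255},{"xyz":[0,0,0.2],"turn":0,"jaw":255}]}}

```text
clock: 13.7
position: [0.4987, -0.0518, 0.123]
ee_rot: [-3.138, -0.082, 0.024]
force: [0.7, 0.0, 1.7]
width: 0.006
```

>>> {"fn": "arm_command", "kwargs": {"deltas": [{"xyz":[0,0,0.1],"turn":0,"jaw":255},{"xyz":[0,0,0.15],"turn":0,"jaw":255}]}}

```text
clock: 13.87
position: [0.4989, -0.0518, 0.1215]
ee_rot: [-3.138, -0.082, 0.023]
force: [1.4, -0.5, 2.1]
width: 0.007
```

>>> {"fn": "arm_command", "kwargs": {"deltas": [{"xyz":[0,0,0.1],"turn":0,"jaw":255},{"xyz":[0,0,0.15],"turn":0,"jaw":255}]}}

```text
clock: 14.03
position: [0.4991, -0.0517, 0.1207]
ee_rot: [-3.138, -0.081, 0.022]
force: [-3.7, -0.5, 16.6]
width: 0.007
```

>>> {"fn": "arm_command", "kwargs": {"deltas": [{"xyz":[0,0,0.1],"turn":0,"jaw":255},{"xyz":[0,0,0.1],"turn":0,"jaw":255}]}}

```text
clock: 14.2
position: [0.4991, -0.0518, 0.1208]
ee_rot: [-3.139, -0.081, 0.022]
force: [-3.4, -0.8, 15.7]
width: 0.007
```

At the stop. Raise, back off to the robot side, and check.

>>> {"fn": "arm_command", "kwargs": {"deltas": [{"xyz":[0,0,-1],"turn":0,"jaw":255},{"xyz":[0,0,-3],"turn":0,"jaw":255},{"xyz":[0,0,-6],"turn":0,"jaw":255},{"xyz":[0,0,-9.5],"turn":0,"jaw":255},{"xyz":[0,0,-13],"turn":0,"jaw":255}]}}

```text
clock: 14.62
position: [0.4997, -0.0517, 0.2519]
ee_rot: [-3.139, -0.082, 0.025]
force: [1.2, -0.6, 0.2]
width: 0.007
```

>>> {"fn": "arm_command", "kwargs": {"deltas": [{"xyz":[-1,3,0],"turn":0,"jaw":255},{"xyz":[-2,6,0],"turn":0,"jaw":255},{"xyz":[-3,9.5,0],"turn":0,"jaw":255},{"xyz":[-4,12,0],"turn":0,"jaw":255},{"xyz":[-4,13,0],"turn":0,"jaw":255}]}}

```text
clock: 15.03
position: [0.4639, -0.1882, 0.2522]
ee_rot: [-3.14, -0.073, 0.029]
force: [1.0, 0.2, -0.5]
width: 0.004
```

>>> {"fn": "arm_command", "kwargs": {"deltas": [{"xyz":[0,3,0],"turn":0,"jaw":255},{"xyz":[-0.5,6,0],"turn":0,"jaw":255},{"xyz":[-1,9,0],"turn":0,"jaw":255},{"xyz":[-1,10,0],"turn":0,"jaw":255},{"xyz":[-1,10,0],"turn":0,"jaw":255}]}}

```text
clock: 15.45
position: [0.4576, -0.2913, 0.2517]
ee_rot: [-3.14, -0.066, 0.031]
force: [-0.2, 0.4, -0.2]
width: 0.007
```

```bash
python3 fing.py 8 | head -2
python3 - <<'E'
from h import *
from cell import get_image
d=get_image("top");np.savez("top8.npz",**d);cv2.imwrite("pics/top8.png",d["frame"][:,:,::-1])
f=cv2.imread("pics/scene8.png");cv2.imwrite("pics/sg8.png",cv2.resize(f[170:320,270:530],None,fx=3,fy=3,interpolation=2))
E
```

```text
15.45 [ 0.4576 -0.2913  0.2517] [-3.1403 -0.0663  0.0307] [-0.16  0.42 -0.16] 0.0067882320135728945
[[0.999, 0.042, -0.02], [0.042, -0.999, 0.0], [-0.02, -0.001, -1.0]]
```

View pics/sg8.png

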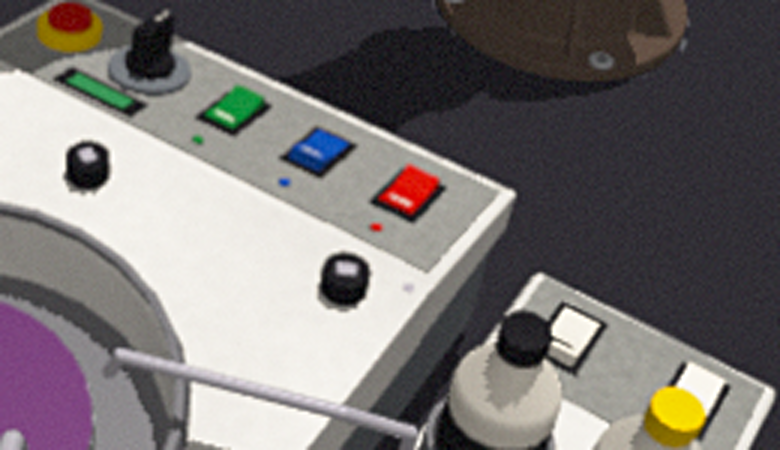

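View pics/wrist8.png

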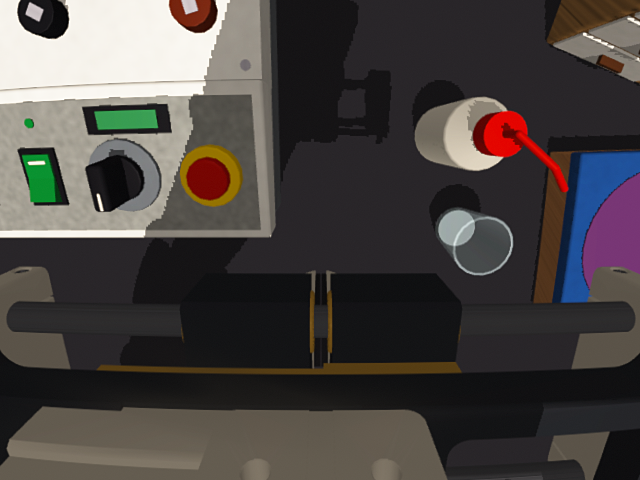

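View pics/top8.png

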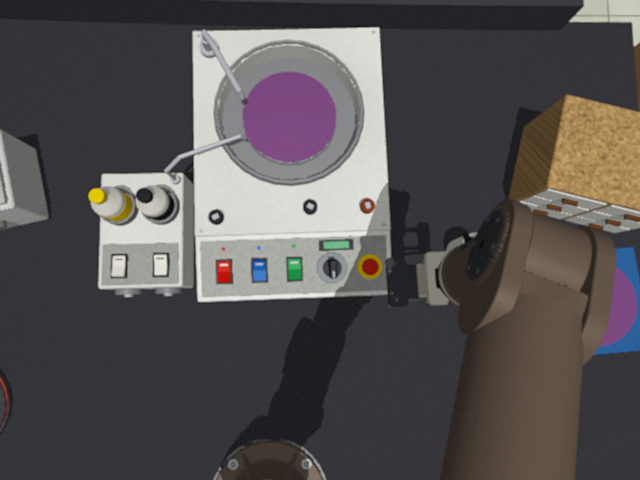

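Red, green and the left pump are down. Blue and the right pump still stick up, and the bottles, specimens and dial look unchanged. One depth check of the green slope, then hand in.

Run:
```python
from h import *
d=load("wrist8.npz")
for k in np.linspace(0,1,12):
    uv=np.array((37,150))*(1-k)+np.array((48,204))*k; print(uv.round(),dep(d,uv).round(4))
a=load("top0.npz")["frame"].astype(int);b=load("top8.npz")["frame"].astype(int)
D=(abs(a-b).max(2)>60); 
for c,s in blobs(D[170:310,90:395],6,1e6): print(c+[90,170],s[4])
```

```text
[ 37. 150.] [ 0.5144 -0.0518  0.1602]
[ 38. 155.] [ 0.5105 -0.0534  0.1617]
[ 39. 160.] [ 0.5064 -0.0533  0.1614]
[ 40. 165.] [ 0.5023 -0.0528  0.1604]
[ 41. 170.] [ 0.4981 -0.0526  0.1598]
[ 42. 175.] [ 0.4938 -0.0522  0.1589]
[ 43. 179.] [ 0.4897 -0.0527  0.1592]
[ 44. 184.] [ 0.4856 -0.0535  0.1599]
[ 45. 189.] [ 0.4815 -0.0542  0.1604]
[ 46. 194.] [ 0.4774 -0.0553  0.1614]
[ 47. 199.] [ 0.4731 -0.0554  0.1613]
[ 48. 204.] [ 0.4672 -0.0494  0.1535]
[373.18544982 256.11075024] 3079
[224.26666667 263.53333333] 15
```

```bash
python3 -c "
from cell import *
print(sign_off())"
```

```text
the job is handed in; nothing more can be done
None
```

I tapped the three switches with closed fingertips in the order asked and handed the job in at about 15.6 s: red mains, left pump (the yellow-capped bottle is in the left well), then green wheel. Each tap went down in small steps until the force rose at the stop, reaching about 16–21 N. That is above the 3 N that turns a rocker, but well under the wrist limit.

**Last checks:**
- **Red and left pump:** depth profiles show the far half parallel to its panel. The left pump is a mirror image of the untouched right one.
- **Green:** the far half measured 0.167 against the panel's 0.14, a difference I put down to depth noise. Its tap ended at a firm stop and the picture shows it down.
- **Left alone:** the blue switch and the right pump still stick up. The bottles, specimens, dial and emergency stop look unchanged in the last pictures. The wash bottle and beaker were still standing in the wrist view.
- **Robot:** the arm was raised and touching nothing when I handed in, with no force on the wrist.

**One disagreement:** the cameras and the contact heights both put the real fingertips about 39 mm behind the reported TCP. I worked from the measured tip height.

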